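# Close the packed tubs and bin the odd lid

### The arm

A 7-joint arm with a two-finger parallel gripper is mounted at the origin on the work surface. World frame = base frame: x ahead of the robot, y to its left, z up, the work surface at z = 0. Lengths are in mm, angles in rad, forces in N, time in s.
With the tool pointing down it reaches from about 400 to 850 mm from the base axis. Payload 4.5 kg.
Tool frame: the origin (TCP) lies midway between the tips of the shut fingers; the grasp point (between the pads) lies 19 mm behind it (bot.grasp_offset is the distance from the TCP to the grasp point, in mm); z points along the fingers, y is the direction in which the jaws open and shut (so a half turn about z gives the same grasp; the last joint's range is limited). The gripper opens to 88 mm and grips with 3 to 60 N. Pads are 18 mm wide; open, the fingers measure 123 mm over their backs; the gripper's body (75 mm by 187 mm) begins 45 mm behind the grasp point.
Start: joints at [-1.187, 0.689, -0.195, 1.565, 0.157, 0.902, -0.215], TCP at [214.175, 587.182, 238.743] pointing down, gripper open.
Joint ranges: [-3.01, 3.01], [-0.46, 2.08], [-1.47, 1.51], [0.13, 2.56], [-1, 4.14], [0.04, 2.09], [-2.66, 2.66]. Speed limits (rad/s): [2.57, 2.57, 3.14, 3.14, 3.14, 3.14, 3.14].

### API

Orientations are given as a unit quaternion [x, y, z, w].
In Python, from cell import status, viewer, bot gives the robot as it stands. The module is installed in compiled form; this text tells all that it offers.
- The arm moves only by the shell command python3 -m jog 'ROWS'. ROWS is JSON, a list of rows, each an object of numbers: "hand": the finger opening in mm, from 0 to 88.1; "x", "y", "z": the shift along the tool's x, y, z in mm; "twist": the turn about the tool's z in degrees. In form: [{"hand": .., "x": .., "y": .., "z": .., "twist": ..}, ...]. A call has 1 to 20 rows; each row shifts and turns the commanded pose from where the row before left it, along the tool's axes as they then stand; what a row does not reach is not made up. A row lasts 1/12 s, in which the tool goes at most 41.7 mm and 7.16 degrees, less where a joint would pass 70% of its speed; a pose out of reach is approached as far as the arm can. A call is refused whole if a number of a shift passes 41.7 or a number of a turn 7.16, either way. A call with a gripper value outside its range is refused whole. The fingers move at their own pace and stop on an object; the grip force is fixed at half the most. Time passes only in rows, so rows that do not move let the fingers close. It gives the time, the measured TCP pose, the force and the opening at its end, in the units of the state.
- status.get_state(): the state, without advancing time (a new reading comes with each control period).
- viewer.snapshot(name): name is "side" or "top" or "wrist"; returns a dict with "img" (400x640x3 uint8, red, green, blue), "range_z" (400x640 float32, mm along the optical axis (not along the pixel's ray), 0 where there is no reading), "fx", "fy", "cx", "cy" (pixels), "camera_from_world" (4x4, takes a point from world to camera coordinates); the wrist camera has in their place "tool_from_camera" (4x4, takes a point from camera to tool coordinates, whose origin is the TCP and whose axes are the flange's). Camera axes: x right, y up, looking along -z (the intrinsics and any distortion apply to the point x, -y, -z); pixel columns grow to the right and rows downward; lengths in mm; the calibration is good to about 2 mm. A picture is of the moment at which its call begins: read the wrist's pose just before it.
- bot.close_job(): hands the job in, once; it reports no verdict.
The state is a dict: "time_s": time; "joint_pos": joint angles; "joint_velocities": joint speeds; "joint_torque": joint torques, N m; "ee_pos": TCP position; "eef_rot": TCP orientation; "contact_force": force on the tool from outside, world axes, zero at the start; "ft_torque": the same for the moment, N m; "finger_gap": opening from 0.0 (shut) to 1.0 (fully open).
Only numpy, scipy, OpenCV 4.12 (cv2) and the standard library are available. Lean on these libraries where they do the work, as an engineer would, in place of code of your own. Each camera call takes 0.05 s, during which the arm holds its last target.

### The job

Two packed tubs on the packing table, one round and one square, are still open: put on each the lid that fits it, all the way down with its flange lying level on the rim, and leave the tubs standing upright on the table. The third loose lid fits neither of them: put it in the wire basket. Leave everything else on the table where it is.

Things in the scene. Friction and masses are not known exactly. Their poses are not given: they have to be found in the camera images.
- round_lid: Round grey plastic lid, loose, 40 g. Lies bar up. From below: tapered plug 12 mm deep (diameter 53 mm at the foot, 60 mm at the top), flange 4 mm thick (diameter 75 mm), grip bar 36 mm long (along x), 14 mm wide (y), 24 mm high, centred, its top at z 40 mm. Origin: centre of the plug's underside; z up.
- square_lid: Square grey plastic lid, loose, 40 g. Lies bar up. From below: tapered plug 12 mm deep (47 mm square at the foot, 54 mm at the top), flange 4 mm thick (67 mm square, sides along x and y), grip bar 36 mm long (along x), 14 mm wide (y), 24 mm high, centred, its top at z 40 mm. Origin: centre of the plug's underside; z up.
- oblong_lid: Oblong grey plastic lid, loose, 40 g; fits neither open tub. Lies bar up. From below: tapered plug 12 mm deep (68 x 32 mm at the foot, 75 x 39 mm at the top), flange 4 mm thick (88 mm along x, 52 mm along y), grip bar 36 mm long (along x), 14 mm wide (y), 24 mm high, centred, its top at z 40 mm. Origin: centre of the plug's underside; z up.
- round_tub: White plastic tub, open at the top, 65 mm high, wall 3 mm; round, outer diameter 72 mm, mouth 65 mm; the small packs in it reach 40 mm above its underside. Loose, about 0.35 kg. Origin: centre of its underside; z up. With its lid fully on, the flange lies on the rim and the lid's origin is 53 mm above the tub's.
- square_tub: White plastic tub, open at the top, 65 mm high, wall 3 mm; square, outside 64 mm, mouth 58 mm, sides along its x and y; the small packs in it reach 40 mm above its underside. Loose, about 0.35 kg. Origin: centre of its underside; z up. With its lid fully on, the flange lies on the rim and the lid's origin is 53 mm above the tub's.
- basket: Fixed steel wire basket, open at the top, 200 mm long (its x), 160 mm wide (its y), 80 mm high, walls and floor 4 mm. Stands on the table to the left or right. Origin: centre of its underside; z up.
- closed_tub: Bystander: oblong white tub with its grey lid already on, 88 x 52 mm, 93 mm high over the bar, loose. Origin: centre of its underside.
- tape_roll: Bystander: roll of brown packing tape standing on its flat side, diameter 68 mm, 48 mm high, loose. Origin: centre of its underside.
- marker: Bystander: black marker pen lying flat, 125 mm long (along its x), 15 mm thick, loose. Origin: on the table under it, near its middle.
Things that resemble listed ones, but are neither listed nor needed, are in the scene too. What is shaped like the oblong_lid but yellow is not meant. Leave any green look-alike of the square_tub alone.

How it is judged:
By the outcome, as a careful person would: the job done as asked, in the order asked, and still so for the second after the job is handed in, with the robot touching nothing.
It also fails if it takes over 72 s, if anything falls off the work surface, if the arm or the gripper's body presses on something with over 40 N, if the wrist force passes 120 N, or if a joint passes its speed limit or range.

## Working session

There is one attempt and no reset: what is moved stays moved. The work goes in short steps, Python scripts to look and compute and a shell command to move; the robot and the scene stay as the last step left them, time stands still between calls to the robot, and variables do not carry over. Pictures are saved under pics/ and viewed, and the job is handed in when it is done.

```bash
mkdir -p pics
cat > h.py <<'E'
import numpy as np, cv2
from cell import status, viewer, bot
from scipy.spatial.transform import Rotation as R
def snap(n,fn=None):
    st=status.get_state(); s=viewer.snapshot(n)
    if n=="wrist":
        T=np.eye(4);T[:3,:3]=R.from_quat(st["eef_rot"]).as_matrix();T[:3,3]=st["ee_pos"]
        s["wfc"]=T@np.array(s["tool_from_camera"])
    else: s["wfc"]=np.linalg.inv(np.array(s["camera_from_world"]))
    if fn:
        cv2.imwrite("pics/"+fn+".png",s["img"][:,:,::-1])
        np.savez("pics/"+fn+".npz",**{k:v for k,v in s.items()})
    return s
def load(fn): 
    return dict(np.load("pics/"+fn+".npz",allow_pickle=True))
def px(s,u,v,z=None):
    d=np.array([(u-s["cx"])/s["fx"],-(v-s["cy"])/s["fy"],-1.0])
    W=s["wfc"]
    if z is None:
        r=float(s["range_z"][int(v),int(u)]); return (W@np.append(d*r,1))[:3]
    dw=W[:3,:3]@d; o=W[:3,3]; return o+dw*(z-o[2])/dw[2]
def cloud(s):
    v,u=np.mgrid[0:400,0:640]; r=s["range_z"]
    P=np.stack([(u-s["cx"])/s["fx"]*r,-(v-s["cy"])/s["fy"]*r,-r],-1)
    return P@s["wfc"][:3,:3].T+s["wfc"][:3,3]
E
python3 - <<'E'
from h import *
s=snap("top","t0");s2=snap("side","s0")
print({k:v for k,v in s.items() if k not in("img","range_z")})
print(status.get_state())
E
```

```text
{'fx': 475.22044033533064, 'fy': 475.22044033533064, 'cx': 314.5486092202145, 'cy': 197.51550979447197, 'camera_from_world': array([[ 2.52613000e-02, -9.99678926e-01,  1.97756855e-03,
        -1.54740202e+01],
       [ 9.74059033e-01,  2.50588029e-02,  2.24902326e-01,
        -5.19387251e+02],
       [-2.24879672e-01, -3.75505663e-03,  9.74379306e-01,
        -1.07367959e+03],
       [ 0.00000000e+00,  0.00000000e+00,  0.00000000e+00,
         1.00000000e+00]]), 'wfc': array([[ 2.52613000e-02,  9.74059033e-01, -2.24879672e-01,
         2.64856025e+02],
       [-9.99678926e-01,  2.50588029e-02, -3.75505663e-03,
        -6.48555673e+00],
       [ 1.97756855e-03,  2.24902326e-01,  9.74379306e-01,
         1.16301317e+03],
       [ 0.00000000e+00,  0.00000000e+00,  0.00000000e+00,
         1.00000000e+00]])}
{'time_s': 0.1, 'joint_pos': array([-1.18721778,  0.68990252, -0.19453966,  1.56625074,  0.15729949,
        0.90249626, -0.21509747]), 'joint_velocities': array([-0.00131454, -0.00117613, -0.00061244, -0.00348475, -0.00028178,
        0.0008001 , -0.00139571]), 'joint_torque': array([-2.20241753e-03, -5.28501356e+01, -1.27141569e+00, -1.53835022e+01,
       -5.26582729e-02,  1.90481609e-03,  4.84071211e-05]), 'ee_pos': array([214.01509254, 586.60386119, 237.98637012]), 'eef_rot': array([ 1.73952283e-01,  9.84753731e-01, -8.27388865e-04, -9.10252775e-05]), 'contact_force': array([0.09113317, 0.39441576, 0.50404195]), 'ft_torque': array([-0.01852381, -0.0373698 , -0.03430138]), 'finger_gap': 1.0013425229651454}
```

View pics/t0.png

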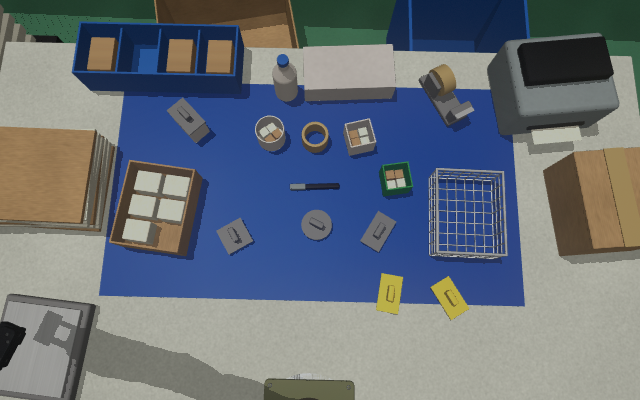

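View pics/s0.png

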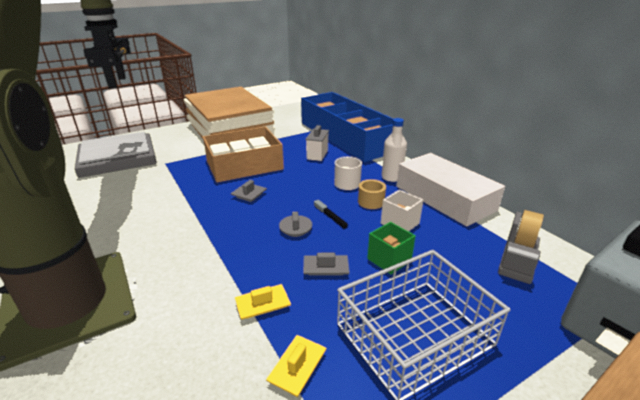

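Top view: square lid (235,236), round lid (317,225), grey oblong lid (378,231), round tub (270,133), square tub (360,137), basket (468,214), yellow lids and the green tub to be left alone. Now measuring from depth.

```bash
cat > m.py <<'E'
from h import *
s=load("t0");P=cloud(s)
def reg(name,u0,v0,u1,v1,zl,zh):
    m=np.zeros((400,640),bool);m[v0:v1,u0:u1]=True
    Q=P[m&(P[...,2]>zl)&(P[...,2]<zh)&(s["range_z"]>0)]
    r=cv2.minAreaRect(Q[:,:2].astype(np.float32))
    print(name,len(Q),"med z",np.median(Q[:,2]).round(1),"ctr",np.round(r[0],1),"size",np.round(r[1],1),"ang",round(r[2],1),"circ",[np.round(x,1) for x in cv2.minEnclosingCircle(Q[:,:2].astype(np.float32))])
for n,b in dict(sq=(210,210,260,262),rd=(295,205,340,245),ob=(355,205,402,256)).items():
    reg(n+" fl",*b,8,22); reg(n+" bar",*b,33,50)
for n,b in dict(rt=(250,110,290,155),st=(340,115,380,160),gt=(375,160,416,200),closed=(160,90,215,145),tape=(298,118,332,156)).items(): reg(n,*b,58,80);reg(n,*b,30,100)
reg("basket",420,160,515,270,70,90)
i=s["img"][190:270,205:415,::-1];cv2.imwrite("pics/c1.png",cv2.resize(i,None,fx=3.8,fy=3.8,interpolation=2))
i=s["img"][85:205,160:420,::-1];cv2.imwrite("pics/c2.png",cv2.resize(i,None,fx=3,fy=3,interpolation=2))
E
python3 m.py
```

```text
sq fl 667 med z 14.9 ctr [430.3 191.6] size [68.  66.9] ang 31.0 circ [array([429.1, 191.7]), np.float64(46.0)]
sq bar 86 med z 38.6 ctr [429.8 190.7] size [34.4 13.8] ang 29.9 circ [array([429.8, 190.9]), np.float64(17.4)]
rd fl 626 med z 14.8 ctr [462.2  -7.4] size [73.1 73.6] ang 1.5 circ [array([463.2,  -7.4]), np.float64(37.6)]
rd bar 86 med z 38.4 ctr [463.   -7.8] size [34.5 14.3] ang 62.1 circ [array([461.9,  -7.2]), np.float64(17.5)]
ob fl 672 med z 15.0 ctr [ 453. -155.] size [61.2 88.8] ang 59.4 circ [array([ 450.2, -158. ]), np.float64(49.6)]
ob bar 83 med z 38.4 ctr [ 450.1 -158.3] size [13.6 35.7] ang 62.7 circ [array([ 449.3, -159.9]), np.float64(18.1)]
rt 140 med z 63.2 ctr [688.4 113.7] size [71.4 69.6] ang 0.1 circ [array([689.6, 113.3]), np.float64(37.0)]
rt 614 med z 40.5 ctr [688.3 113.1] size [71.7 70.7] ang 0.1 circ [array([689. , 114.2]), np.float64(37.0)]
st 175 med z 63.1 ctr [ 684.7 -109. ] size [65.6 64.7] ang 15.2 circ [array([ 684.8, -108.4]), np.float64(44.7)]
st 683 med z 42.0 ctr [ 684.5 -109. ] size [66.1 64.7] ang 15.2 circ [array([ 684.8, -108.9]), np.float64(45.1)]
gt 176 med z 63.7 ctr [ 578.3 -198.9] size [65.9 65.3] ang 9.7 circ [array([ 577.6, -199.2]), np.float64(44.2)]
gt 694 med z 40.8 ctr [ 578.3 -198.9] size [65.9 65.3] ang 9.7 circ [array([ 578.7, -199.2]), np.float64(45.2)]
closed 644 med z 68.1 ctr [716.2 320.5] size [91.1 52.7] ang 44.6 circ [array([716.4, 320.2]), np.float64(51.9)]
closed 830 med z 68.1 ctr [716.2 320.5] size [91.1 52.7] ang 44.6 circ [array([716.4, 320.2]), np.float64(51.9)]
tape 0 med z nan ctr [0. 0.] size [0. 0.] ang 0.0 circ [array([0., 0.]), np.float64(0.0)]
tape 319 med z 45.7 ctr [684.    0.7] size [65.7 65. ] ang 0.7 circ [array([685.2,   1.9]), np.float64(34.5)]
basket 777 med z 79.8 ctr [ 493.4 -365.9] size [163.7 204.1] ang 88.7 circ [array([ 492.3, -364.9]), np.float64(127.7)]
  return _methods._mean(a, axis=axis, dtype=dtype,
  ret = ret.dtype.type(ret / rcount)
```

View pics/c1.png

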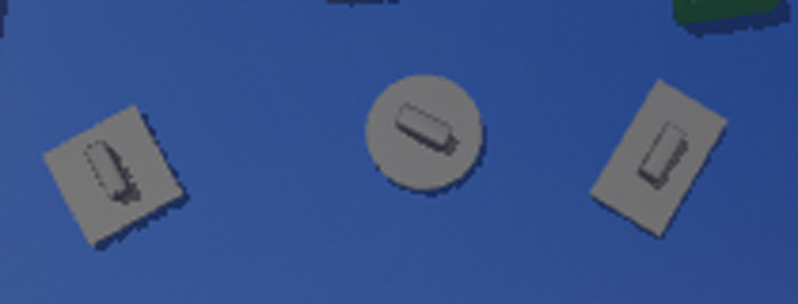

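View pics/c2.png

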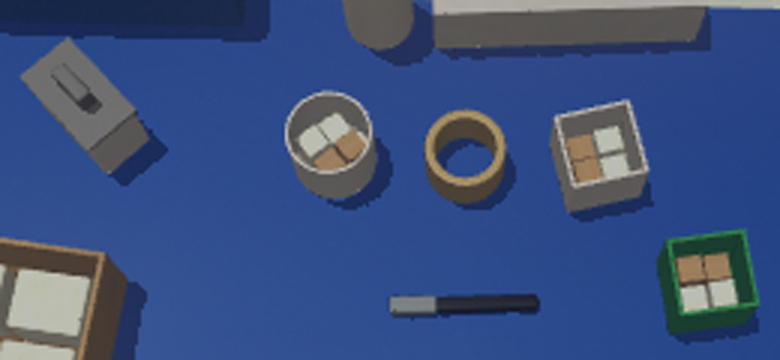

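Run:
```python
from h import *
s=load("t0");P=cloud(s)
def reg(name,u0,v0,u1,v1,zl=60):
    Q=P[v0:v1,u0:u1].reshape(-1,3);Q=Q[(Q[:,2]>zl)&(Q[:,2]<400)]
    if len(Q):print(name,"min",Q.min(0).round(),"max",Q.max(0).round())
reg("bottle",270,50,302,104);reg("box",302,40,398,104);reg("blue",70,20,246,98);reg("disp",415,60,475,128);reg("carton",105,155,205,260)
s=snap("wrist","w0");print(s["wfc"].round(2),s["tool_from_camera"].round(2))
```

```text
bottle min [789.  50.  61.] max [843. 109. 173.]
box min [ 791. -197.   60.] max [927.  37.  77.]
blue min [766. 199.  60.] max [953. 601. 105.]
disp min [ 727. -388.   60.] max [ 870. -278.   97.]
carton min [379. 284.  60.] max [596. 467.  86.]
[[ 3.4000e-01 -8.9000e-01 -3.0000e-01  1.3468e+02]
 [ 9.4000e-01  3.2000e-01  1.1000e-01  6.1410e+02]
 [-0.0000e+00 -3.2000e-01  9.5000e-01  3.8397e+02]
 [ 0.0000e+00  0.0000e+00  0.0000e+00  1.0000e+00]] [[   0.      0.95    0.32   83.94]
 [   1.     -0.      0.     -1.59]
 [   0.      0.32   -0.95 -145.99]
 [   0.      0.      0.      1.  ]]
```

```bash
cat >> h.py <<'E'
def go(x,y,z,phi=None):
    st=status.get_state();M=R.from_quat(st["eef_rot"]).as_matrix()
    d=M.T@(np.array([x,y,z])-st["ee_pos"])
    ph=np.degrees(np.arctan2(M[1,0],M[0,0]))
    o="t %.1f pos %s F %s gap %.1f phi %.1f tilt %.2f  tool d %s |d| %.0f"%(st["time_s"],st["ee_pos"].round(1),st["contact_force"].round(1),st["finger_gap"]*88.1,ph,np.degrees(np.arccos(-M[2,2])),d.round(1),np.linalg.norm(d))
    if phi is not None:
        t=(ph-phi+180)%360-180
        T=M@R.from_euler("z",t,degrees=True).as_matrix()
        o+=" twist %.1f, d after twist %s"%(t,(T.T@(np.array([x,y,z])-st["ee_pos"])).round(1))
    print(o)
E
python3 -c "
from h import *
go(463,-7.5,180,242)"
python3 -m jog '[{"twist":-7},{"twist":-7},{"twist":-7},{"x":-27,"y":-29},{"x":-27,"y":-29}]'
python3 -c "
from h import *
go(463,-7.5,180,242)"
```

```text
t 0.1 pos [214.1 586.7 238.1] F [ 0.6 -0.9 -0.2] gap 88.2 phi 160.0 tilt 0.08  tool d [-437.5 -472.8   58.8] |d| 647 twist -82.0, d after twist [ 407.7 -498.7   58.8]
t 0.1 pos [214.1 586.7 238.1] F [ 0.6 -0.9 -0.2] gap 88.2 phi 160.0 tilt 0.08  tool d [-437.5 -472.8   58.8] |d| 647 twist -82.0, d after twist [ 407.7 -498.7   58.8]invalid input at $[0]: expected keys hand, x, y, z, twist
```

```bash
python3 -m jog '[{"hand":50,"x":0,"y":0,"z":0,"twist":-7},{"hand":50,"x":0,"y":0,"z":0,"twist":-7},{"hand":50,"x":0,"y":0,"z":0,"twist":-7},{"hand":50,"x":0,"y":0,"z":0,"twist":-7},{"hand":50,"x":0,"y":0,"z":0,"twist":-7},{"hand":50,"x":0,"y":0,"z":0,"twist":-7},{"hand":50,"x":0,"y":0,"z":0,"twist":-7},{"hand":50,"x":0,"y":0,"z":0,"twist":-7},{"hand":50,"x":0,"y":0,"z":0,"twist":-7},{"hand":50,"x":0,"y":0,"z":0,"twist":-7},{"hand":50,"x":0,"y":0,"z":0,"twist":-7},{"hand":50,"x":0,"y":0,"z":0,"twist":-5}]'
python3 -c "
from h import *
go(463,-7.5,180,242)"
```

```text
time_s: 1.15
ee_pos: [214.4, 586.8, 238.3]
eef_rot: [-0.517, 0.856, -0.0, -0.0]
contact_force: [-0.5, -0.1, -0.0]
finger_gap: 0.569
t 1.1 pos [214.4 586.8 238.3] F [-0.5 -0.1 -0. ] gap 50.1 phi -117.7 tilt 0.05  tool d [ 410.4 -496.5   58.8] |d| 647 twist 0.3, d after twist [ 408.  -498.5   58.8]
```

17 rows of about (24, -29, 3.4).

```bash
python3 -m jog '[{"hand":50,"x":12,"y":-15,"z":0,"twist":0.3},{"hand":50,"x":24,"y":-29,"z":3,"twist":0},{"hand":50,"x":24,"y":-29,"z":3,"twist":0},{"hand":50,"x":24,"y":-29,"z":3,"twist":0},{"hand":50,"x":24,"y":-29,"z":3,"twist":0},{"hand":50,"x":24,"y":-29,"z":3,"twist":0},{"hand":50,"x":24,"y":-29,"z":3,"twist":0},{"hand":50,"x":24,"y":-29,"z":3,"twist":0},{"hand":50,"x":24,"y":-29,"z":3,"twist":0},{"hand":50,"x":24,"y":-29,"z":3,"twist":0},{"hand":50,"x":24,"y":-29,"z":4,"twist":0},{"hand":50,"x":24,"y":-29,"z":4,"twist":0},{"hand":50,"x":24,"y":-29,"z":4,"twist":0},{"hand":50,"x":24,"y":-29,"z":4,"twist":0},{"hand":50,"x":24,"y":-29,"z":4,"twist":0},{"hand":50,"x":24,"y":-29,"z":4,"twist":0},{"hand":50,"x":24,"y":-29,"z":4,"twist":0},{"hand":50,"x":12,"y":-18,"z":2,"twist":0},{"hand":50,"x":0,"y":0,"z":0,"twist":0}]'
python3 -c "
from h import *
go(463,-7.5,180,242)
snap('wrist','w1');snap('top','t1')"
```

```text
time_s: 2.73
ee_pos: [459.3, -13.7, 180.7]
eef_rot: [-0.508, 0.861, -0.001, -0.001]
contact_force: [0.2, 0.2, 0.1]
finger_gap: 0.565
t 2.7 pos [459.3 -13.7 180.7] F [0.2 0.2 0.1] gap 49.8 phi -118.9 tilt 0.17  tool d [-7.2 -0.3  0.6] |d| 7 twist -0.9, d after twist [-7.2 -0.4  0.6]
```

View pics/w1.png

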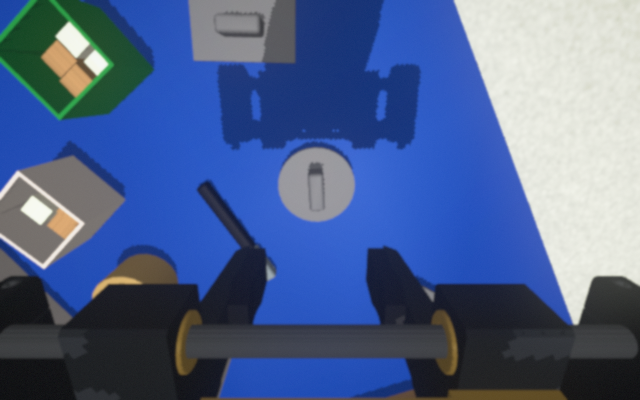

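Wrist view: round lid centred near (316,185), bar vertical in the image, aligned with tool x. Measuring its bar.

```bash
cat >> h.py <<'E'
def reg(s,name,b,zl,zh):
    P=cloud(s);u0,v0,u1,v1=b
    m=np.zeros((400,640),bool);m[v0:v1,u0:u1]=True
    Q=P[m&(P[...,2]>zl)&(P[...,2]<zh)&(s["range_z"]>0)]
    if len(Q)<5: print(name,"none");return
    r=cv2.minAreaRect(Q[:,:2].astype(np.float32)); a=r[2] if r[1][0]>=r[1][1] else r[2]+90
    print(name,len(Q),"med z",np.median(Q[:,2]).round(1),"ctr",np.round(r[0],1),"size",np.round(r[1],1),"long axis ang",round(a,1))
E
python3 -c "
from h import *
s=load('w1')
reg(s,'fl',(270,140,360,225),13,18);reg(s,'bar',(270,140,360,225),36,45);reg(s,'bar',(270,140,360,225),30,45)
go(463,-7.5,21,242)"
```

```text
fl 3790 med z 16.1 ctr [462.   -8.5] size [74.8 73.8] long axis ang 59.8
bar 563 med z 39.8 ctr [461.9  -9.3] size [35.2 14. ] long axis ang 64.2
bar 587 med z 39.7 ctr [461.9  -9.3] size [35.2 14. ] long axis ang 64.2
t 2.8 pos [458.   -8.3 181.5] F [ 0.   0.5 -0.6] gap 49.9 phi -118.5 tilt 0.04  tool d [ -3.   -4.1 160.5] |d| 161 twist -0.5, d after twist [ -3.   -4.1 160.5]
```

```bash
python3 -c "
from h import *
go(462.3,-8.2,21,243)"
python3 -m jog '[{"hand":50,"x":-2,"y":-2,"z":20,"twist":-1.5},{"hand":50,"x":-0.5,"y":-2,"z":35,"twist":0},{"hand":50,"x":0,"y":0,"z":35,"twist":0},{"hand":50,"x":0,"y":0,"z":30,"twist":0},{"hand":50,"x":0,"y":0,"z":20,"twist":0},{"hand":50,"x":0,"y":0,"z":0,"twist":0},{"hand":50,"x":0,"y":0,"z":0,"twist":0}]'
python3 -c "
from h import *
go(462.3,-8.2,21,243)"
```

```text
t 2.8 pos [458.   -8.3 181.5] F [ 0.   0.5 -0.6] gap 49.9 phi -118.5 tilt 0.04  tool d [ -2.1  -3.8 160.5] |d| 161 twist -1.5, d after twist [ -2.   -3.8 160.5]
time_s: 3.42
ee_pos: [462.0, -5.6, 41.6]
eef_rot: [-0.525, 0.851, 0.001, -0.001]
contact_force: [0.2, -0.8, 0.6]
finger_gap: 0.569
t 3.4 pos [462.   -5.6  41.6] F [ 0.2 -0.8  0.6] gap 50.1 phi -116.6 tilt 0.10  tool d [ 2.2 -1.5 20.6] |d| 21 twist 0.4, d after twist [ 2.2 -1.5 20.6]
```

```bash
python3 -m jog '[{"hand":50,"x":2,"y":-1,"z":12,"twist":0},{"hand":50,"x":0,"y":0,"z":8,"twist":0},{"hand":50,"x":0,"y":0,"z":0,"twist":0},{"hand":50,"x":0,"y":0,"z":0,"twist":0}]'
python3 -c "
from h import *
go(462.3,-8.2,21,243)"
```

```text
time_s: 3.75
ee_pos: [463.3, -8.9, 22.9]
eef_rot: [-0.524, 0.852, -0.0, 0.001]
contact_force: [0.1, -0.3, 0.1]
finger_gap: 0.563
t 3.8 pos [463.3  -8.9  22.9] F [ 0.1 -0.3  0.1] gap 49.6 phi -116.8 tilt 0.10  tool d [-0.2  1.2  1.9] |d| 2 twist 0.2, d after twist [-0.2  1.2  1.9]
```

```bash
python3 -m jog '[{"hand":30,"x":0,"y":0.5,"z":1,"twist":0},{"hand":10,"x":0,"y":0,"z":0,"twist":0},{"hand":5,"x":0,"y":0,"z":0,"twist":0},{"hand":5,"x":0,"y":0,"z":0,"twist":0},{"hand":5,"x":0,"y":0,"z":0,"twist":0},{"hand":5,"x":0,"y":0,"z":0,"twist":0}]'
python3 -c "
from h import *
go(462.3,-8.2,21,243)"
```

```text
time_s: 4.25
ee_pos: [462.3, -9.5, 20.8]
eef_rot: [-0.524, 0.852, -0.0, 0.0]
contact_force: [0.2, 0.6, 2.5]
finger_gap: 0.155
t 4.2 pos [462.3  -9.5  20.8] F [0.2 0.6 2.5] gap 13.7 phi -116.8 tilt 0.01  tool d [-1.2  0.6 -0.2] |d| 1 twist 0.2, d after twist [-1.2  0.6 -0.2]
```

```bash
python3 -m jog '[{"hand":5,"x":0,"y":0,"z":-8,"twist":0},{"hand":5,"x":0,"y":0,"z":-15,"twist":0},{"hand":5,"x":0,"y":0,"z":-18,"twist":5},{"hand":5,"x":0,"y":0,"z":-18,"twist":7},{"hand":5,"x":0,"y":0,"z":-18,"twist":7},{"hand":5,"x":0,"y":0,"z":-18,"twist":7},{"hand":5,"x":0,"y":0,"z":-18,"twist":7},{"hand":5,"x":0,"y":0,"z":-18,"twist":7},{"hand":5,"x":0,"y":0,"z":-15,"twist":7},{"hand":5,"x":0,"y":0,"z":-8,"twist":7},{"hand":5,"x":0,"y":0,"z":0,"twist":6},{"hand":5,"x":0,"y":0,"z":0,"twist":3},{"hand":5,"x":0,"y":0,"z":0,"twist":0}]'
python3 -c "
from h import *
go(600,113.3,150,180)
go(689,113.3,150,180)"
```

```text
time_s: 5.33
ee_pos: [462.0, -9.5, 174.9]
eef_rot: [-0.001, 1.0, -0.0, 0.0]
contact_force: [-0.5, -0.2, 0.3]
finger_gap: 0.159
t 5.3 pos [462.   -9.5 174.9] F [-0.5 -0.2  0.3] gap 14.0 phi -179.9 tilt 0.02  tool d [-138.1  122.6   24.9] |d| 186 twist 0.1, d after twist [-138.   122.8   24.9]
t 5.3 pos [462.   -9.5 174.9] F [-0.5 -0.2  0.3] gap 14.0 phi -179.9 tilt 0.02  tool d [-227.1  122.5   24.9] |d| 259 twist 0.1, d after twist [-227.   122.8   24.9]
```

```bash
python3 -m jog '[{"hand":5,"x":-11,"y":10,"z":0,"twist":0},{"hand":5,"x":-20,"y":19,"z":0,"twist":0},{"hand":5,"x":-25,"y":25,"z":0,"twist":0},{"hand":5,"x":-25,"y":25,"z":0,"twist":0},{"hand":5,"x":-20,"y":20,"z":0,"twist":0},{"hand":5,"x":-15,"y":15,"z":0,"twist":0},{"hand":5,"x":-9,"y":8,"z":0,"twist":0},{"hand":5,"x":0,"y":0,"z":0,"twist":0},{"hand":5,"x":0,"y":0,"z":0,"twist":0},{"hand":5,"x":0,"y":0,"z":0,"twist":0}]'
python3 -c "
from h import *
go(689,113.3,150,180)
s=snap('wrist','w2')
go(689,113.3,150,180)"
```

```text
time_s: 6.17
ee_pos: [585.7, 111.4, 174.2]
eef_rot: [-0.001, 1.0, -0.001, -0.001]
contact_force: [-0.3, 0.7, -0.7]
finger_gap: 0.154
t 6.2 pos [585.7 111.4 174.2] F [-0.3  0.7 -0.7] gap 13.6 phi -179.8 tilt 0.15  tool d [-103.3    1.6   24. ] |d| 106 twist 0.2, d after twist [-103.3    1.9   24. ]
t 6.2 pos [585.8 111.3 174.4] F [ 0.1  0.1 -0.8] gap 13.5 phi -179.9 tilt 0.13  tool d [-103.3    1.8   24.2] |d| 106 twist 0.1, d after twist [-103.3    2.    24.2]
```

View pics/w2.png

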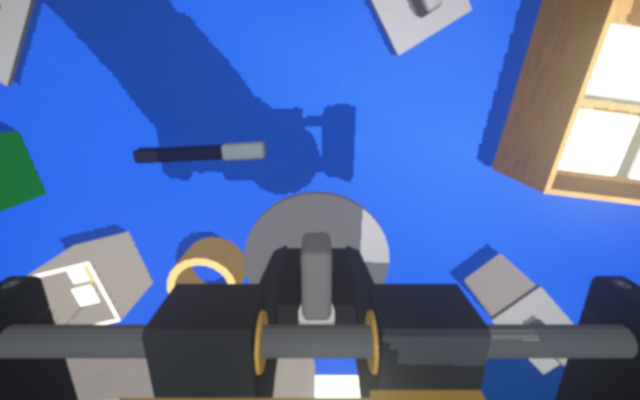

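```bash
python3 -c "
from h import *
s=load('w2');print(status.get_state()['ee_pos'])
reg(s,'fl',(230,180,400,290),150,185)
s=load('s0');P=cloud(s)
reg(s,'rt',(330,150,366,195),60,68);reg(s,'st',(378,185,426,240),60,68)
P=cloud(load('t0'))
for n,b in dict(rt=(250,110,290,155),st=(340,115,380,160)).items():
  reg(load('t0'),n,b,61,70);reg(load('t1'),n,b,61,70)
"
```

```text
[585.79369866 111.29782996 174.36592647]
fl 8133 med z 169.5 ctr [574.5 110.3] size [75.  50.4] long axis ang 89.5
rt 99 med z 62.4 ctr [689.4 110.8] size [70.3 71.4] long axis ang 109.4
st 302 med z 62.8 ctr [ 638.5 -150.9] size [204.   84.6] long axis ang 40.3
rt 108 med z 64.0 ctr [687.8 113.9] size [70.4 69.1] long axis ang 3.3
rt 108 med z 64.1 ctr [687.9 113.8] size [70.3 69.3] long axis ang 2.7
st 129 med z 64.1 ctr [ 684.9 -109. ] size [65.6 64.4] long axis ang 14.8
st 115 med z 63.9 ctr [ 685.  -109.2] size [65.2 64.3] long axis ang 13.8
```

```bash
python3 -m jog '[{"hand":5,"x":-12,"y":0.5,"z":0,"twist":0},{"hand":5,"x":-22,"y":1,"z":8,"twist":0},{"hand":5,"x":-26,"y":0.5,"z":14,"twist":0},{"hand":5,"x":-22,"y":0,"z":16,"twist":0},{"hand":5,"x":-15,"y":0,"z":16,"twist":0},{"hand":5,"x":-5,"y":0,"z":10,"twist":0},{"hand":5,"x":0,"y":0,"z":0,"twist":0},{"hand":5,"x":0,"y":0,"z":0,"twist":0},{"hand":5,"x":0,"y":0,"z":0,"twist":0}]'
python3 -c "
from h import *
s=snap('top','t2');s=snap('side','s2')
go(688,113.3,73,180)
for f in 'ts':
  s=load(f+'2');c=s['img'][80:180,220:320,::-1] if f=='t' else s['img'][110:210,300:400,::-1]
  cv2.imwrite('pics/c2%s.png'%f,cv2.resize(c,None,fx=5,fy=5,interpolation=2))
"
```

```text
time_s: 6.97
ee_pos: [688.1, 115.3, 111.6]
eef_rot: [-0.002, 1.0, 0.0, -0.0]
contact_force: [0.0, -0.0, -0.6]
finger_gap: 0.154
t 7.1 pos [688.7 115.5 112.2] F [-0.5  0.5  0.3] gap 13.5 phi -179.8 tilt 0.07  tool d [ 0.7 -2.2 39.1] |d| 39 twist 0.2, d after twist [ 0.7 -2.2 39.1]
```

View pics/c2t.png

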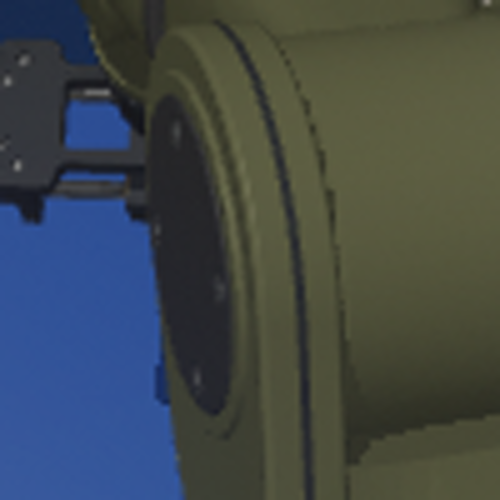

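View pics/c2s.png

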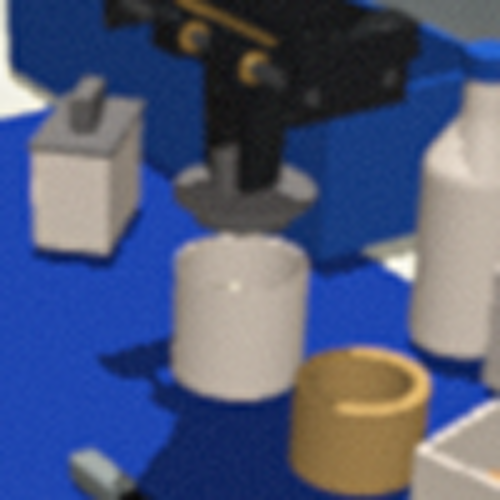

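Side view: lid hangs level directly above the round tub (crop 246,195 vs tub rim 240,250). Shift y −2 and lower.

```bash
python3 -m jog '[{"hand":5,"x":0.5,"y":-2,"z":2,"twist":0},{"hand":5,"x":0,"y":0,"z":8,"twist":0},{"hand":5,"x":0,"y":0,"z":8,"twist":0},{"hand":5,"x":0,"y":0,"z":5,"twist":0},{"hand":5,"x":0,"y":0,"z":4,"twist":0},{"hand":5,"x":0,"y":0,"z":0,"twist":0},{"hand":5,"x":0,"y":0,"z":0,"twist":0}]'
python3 -c "
from h import *
go(688,113.3,73.8,180)"
```

```text
time_s: 7.65
ee_pos: [688.2, 113.2, 83.2]
eef_rot: [-0.001, 1.0, -0.0, -0.0]
contact_force: [-0.1, 0.6, 0.4]
finger_gap: 0.155
t 7.7 pos [688.2 113.2  83.2] F [-0.1  0.6  0.4] gap 13.6 phi -179.8 tilt 0.05  tool d [0.2 0.1 9.4] |d| 9 twist 0.2, d after twist [0.2 0.1 9.4]
```

```bash
python3 -m jog '[{"hand":5,"x":0,"y":0,"z":3,"twist":0},{"hand":5,"x":0,"y":0,"z":2,"twist":0},{"hand":5,"x":0,"y":0,"z":2,"twist":0},{"hand":5,"x":0,"y":0,"z":1,"twist":0},{"hand":5,"x":0,"y":0,"z":0,"twist":0},{"hand":5,"x":0,"y":0,"z":0,"twist":0}]'
python3 -c "
from h import *
go(688,113.3,73.8,180)"
```

```text
time_s: 8.15
ee_pos: [688.4, 113.2, 75.7]
eef_rot: [-0.001, 1.0, 0.0, 0.0]
contact_force: [0.3, -0.7, -1.0]
finger_gap: 0.161
t 8.2 pos [688.4 113.2  75.7] F [ 0.3 -0.7 -1. ] gap 14.2 phi -179.8 tilt 0.00  tool d [0.4 0.1 1.9] |d| 2 twist 0.2, d after twist [0.4 0.1 1.9]
```

```bash
python3 -m jog '[{"hand":5,"x":0,"y":0,"z":1,"twist":0},{"hand":5,"x":0,"y":0,"z":0.5,"twist":0},{"hand":5,"x":0,"y":0,"z":0.5,"twist":0},{"hand":5,"x":0,"y":0,"z":0,"twist":0},{"hand":5,"x":0,"y":0,"z":0,"twist":0}]'
python3 -c "
from h import *
go(688,113.3,73.8,180)"
```

```text
time_s: 8.57
ee_pos: [688.5, 113.2, 74.0]
eef_rot: [-0.001, 1.0, 0.0, 0.0]
contact_force: [-1.4, 0.5, 2.5]
finger_gap: 0.157
t 8.6 pos [688.5 113.2  74. ] F [-1.4  0.5  2.5] gap 13.8 phi -179.8 tilt 0.01  tool d [0.5 0.1 0.2] |d| 1 twist 0.2, d after twist [0.5 0.1 0.2]
```

```bash
python3 -m jog '[{"hand":5,"x":0,"y":0,"z":0.6,"twist":0},{"hand":5,"x":0,"y":0,"z":0,"twist":0},{"hand":25,"x":0,"y":0,"z":-0.6,"twist":0},{"hand":35,"x":0,"y":0,"z":0,"twist":0},{"hand":35,"x":0,"y":0,"z":0,"twist":0},{"hand":35,"x":0,"y":0,"z":0,"twist":0}]'
python3 -c "
from h import *
go(688,113.3,73.8,180)"
python3 -m jog '[{"hand":35,"x":0,"y":0,"z":-10,"twist":0},{"hand":35,"x":0,"y":0,"z":-20,"twist":0},{"hand":35,"x":8,"y":0,"z":-20,"twist":0},{"hand":35,"x":20,"y":0,"z":-20,"twist":0},{"hand":35,"x":30,"y":0,"z":-20,"twist":0},{"hand":35,"x":35,"y":0,"z":-10,"twist":0},{"hand":35,"x":35,"y":0,"z":0,"twist":0},{"hand":35,"x":20,"y":0,"z":0,"twist":0},{"hand":35,"x":8,"y":0,"z":0,"twist":0},{"hand":35,"x":0,"y":0,"z":0,"twist":0}]'
python3 -c "
from h import *
snap('side','s3');snap('top','t3');snap('wrist','w3')
go(430,191.5,180,210)
c=load('s3')['img'][110:210,300:400,::-1];c2=load('t3')['img'][80:180,220:320,::-1]
cv2.imwrite('pics/c3.png',np.hstack([cv2.resize(x,None,fx=4,fy=4,interpolation=2) for x in (c,c2)]))
reg(load('t3'),'lid',(250,100,295,160),63,80);reg(load('t3'),'bar',(250,100,295,160),85,100)"
```

```text
time_s: 9.07
ee_pos: [688.4, 113.2, 73.5]
eef_rot: [-0.001, 1.0, 0.0, -0.0]
contact_force: [1.0, 1.1, 0.6]
finger_gap: 0.395
t 9.1 pos [688.4 113.2  73.5] F [1.  1.1 0.6] gap 34.8 phi -179.8 tilt 0.01  tool d [ 0.4  0.1 -0.3] |d| 1 twist 0.2, d after twist [ 0.4  0.1 -0.3]
time_s: 9.9
ee_pos: [531.3, 112.8, 174.5]
eef_rot: [-0.002, 1.0, -0.0, -0.0]
contact_force: [-0.1, 0.1, -0.7]
finger_gap: 0.396
t 10.1 pos [534.6 112.9 173.9] F [ 0.6 -0.9  0.3] gap 35.1 phi -179.9 tilt 0.14  tool d [104.4  78.8  -6.3] |d| 131 twist -29.9, d after twist [ 51.3 120.4  -6.3]
lid none
bar none
```

View pics/c3.png

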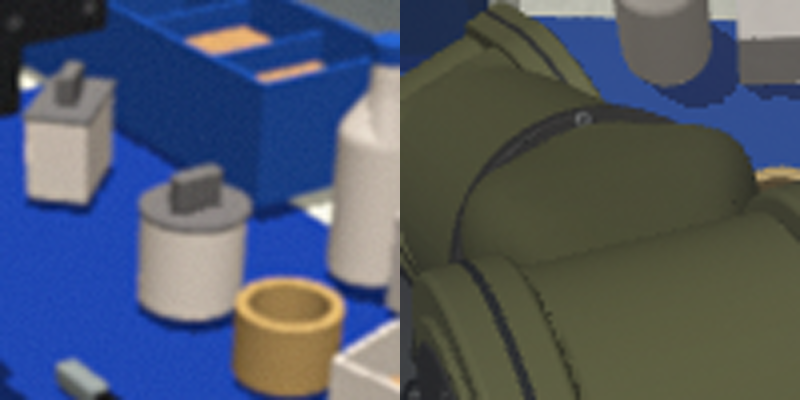

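The round lid lies flat on its tub. Next the square lid.

```bash
python3 -m jog '[{"hand":50,"x":0,"y":0,"z":0,"twist":-5},{"hand":50,"x":0,"y":0,"z":0,"twist":-7},{"hand":50,"x":0,"y":0,"z":0,"twist":-7},{"hand":50,"x":0,"y":0,"z":0,"twist":-7},{"hand":50,"x":0,"y":0,"z":0,"twist":-4},{"hand":50,"x":5,"y":12,"z":0,"twist":0},{"hand":50,"x":12,"y":29,"z":0,"twist":0},{"hand":50,"x":14,"y":33,"z":0,"twist":0},{"hand":50,"x":12,"y":29,"z":0,"twist":0},{"hand":50,"x":8,"y":17,"z":0,"twist":0},{"hand":50,"x":0,"y":0,"z":0,"twist":0},{"hand":50,"x":0,"y":0,"z":0,"twist":0},{"hand":50,"x":0,"y":0,"z":0,"twist":0}]'
python3 -c "
from h import *
snap('wrist','w4')
go(430,191.5,180,210)"
```

```text
time_s: 11.13
ee_pos: [430.1, 190.5, 173.5]
eef_rot: [-0.259, 0.966, -0.0, 0.001]
contact_force: [0.0, 0.8, 0.0]
finger_gap: 0.568
t 11.2 pos [430.1 190.1 173.5] F [-0.7 -0.3 -0.1] gap 50.5 phi -150.0 tilt 0.07  tool d [-0.6  1.2 -6.5] |d| 7 twist -0.0, d after twist [-0.6  1.2 -6.5]
```

View pics/w4.png

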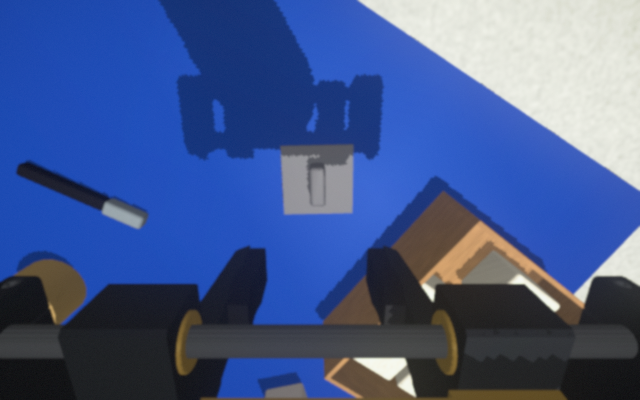

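```bash
python3 -c "
from h import *
s=load('w4')
reg(s,'fl',(270,130,370,225),13,18);reg(s,'bar',(270,130,370,225),36,45)
s=load('t0');P=cloud(s)[155:262,105:206].reshape(-1,3);Q=P[(P[:,2]>55)&(P[:,2]<95)]
print(cv2.boxPoints(cv2.minAreaRect(Q[:,:2].astype(np.float32))).round(), np.percentile(Q[:,2],[50,99]))
C=(np.array([430,191]))
y=np.array([np.cos(np.radians(120)),np.sin(np.radians(120))]);x=np.array([y[1],-y[0]])
D=Q[:,:2]-C; a=D@y;b=D@x
print('near body', Q[(abs(a)<110)&(abs(b)<60)].round(), 'min along',a[abs(b)<50].min())
go(430,191.5,21,210)"
```

```text
fl 4144 med z 16.1 ctr [429.6 190.4] size [67.5 67.1] long axis ang 31.2
bar 606 med z 39.8 ctr [429.6 190.3] size [36.3 13.5] long axis ang 30.4
[[379. 307.]
 [578. 282.]
 [598. 444.]
 [399. 469.]] [68.71959841 82.90979178]
near body [[435. 301.  80.]
 [432. 303.  81.]
 [433. 302.  77.]
 [435. 302.  68.]
 [435. 301.  62.]
 [430. 305.  80.]
 [430. 303.  79.]
 [431. 302.  76.]
 [432. 302.  68.]
 [434. 302.  59.]
 [428. 306.  78.]
 [429. 304.  75.]
 [430. 303.  70.]
 [430. 303.  64.]
 [431. 302.  57.]
 [426. 305.  79.]
 [426. 303.  79.]
 [426. 302.  75.]
 [428. 302.  64.]
 [429. 302.  56.]
 [423. 304.  81.]
 [423. 303.  79.]
 [425. 303.  71.]
 [426. 303.  62.]
 [421. 306.  82.]
 [421. 305.  78.]
 [421. 302.  80.]
 [422. 302.  73.]
 [424. 303.  62.]
 [419. 307.  80.]
 [418. 304.  81.]
 [420. 304.  72.]
 [421. 304.  65.]
 [422. 304.  57.]
 [417. 308.  76.]
 [417. 306.  74.]
 [418. 304.  71.]
 [418. 303.  68.]
 [419. 303.  59.]
 [414. 307.  77.]
 [414. 304.  79.]
 [416. 305.  69.]
 [416. 303.  66.]
 [417. 303.  59.]
 [412. 307.  78.]
 [411. 303.  81.]
 [413. 304.  71.]
 [414. 304.  62.]
 [409. 305.  82.]
 [410. 305.  74.]
 [411. 305.  67.]
 [412. 305.  60.]
 [407. 304.  78.]
 [408. 304.  71.]
 [410. 304.  60.]
 [407. 304.  60.]] min along 100.03950243973759
t 11.2 pos [430.1 190.1 173.5] F [-0.7 -0.3 -0.1] gap 50.5 phi -150.0 tilt 0.07  tool d [ -0.5   1.3 152.5] |d| 152 twist -0.0, d after twist [ -0.5   1.3 152.5]
```

```bash
python3 -m jog '[{"hand":50,"x":0,"y":0.5,"z":15,"twist":-0.5},{"hand":50,"x":0,"y":0,"z":32,"twist":0},{"hand":50,"x":0,"y":0,"z":35,"twist":0},{"hand":50,"x":0,"y":0,"z":30,"twist":0},{"hand":50,"x":0,"y":0,"z":15,"twist":0},{"hand":50,"x":0,"y":0,"z":10,"twist":0},{"hand":50,"x":0,"y":0,"z":0,"twist":0},{"hand":50,"x":0,"y":0,"z":0,"twist":0},{"hand":50,"x":0,"y":0,"z":0,"twist":0}]'
python3 -c "
from h import *
go(429.7,190.4,21,210.4)"
```

```text
time_s: 11.93
ee_pos: [428.9, 191.0, 37.1]
eef_rot: [-0.264, 0.965, 0.0, 0.001]
contact_force: [-0.0, -0.4, 1.1]
finger_gap: 0.565
t 11.9 pos [428.9 191.   37.1] F [-0.  -0.4  1.1] gap 49.8 phi -149.4 tilt 0.08  tool d [-0.4 -0.9 16.1] |d| 16 twist 0.2, d after twist [-0.4 -0.9 16.1]
```

```bash
python3 -m jog '[{"hand":50,"x":0,"y":-0.5,"z":10,"twist":0},{"hand":50,"x":0,"y":0,"z":6,"twist":0},{"hand":40,"x":0,"y":0,"z":0,"twist":0},{"hand":20,"x":0,"y":0,"z":0,"twist":0},{"hand":5,"x":0,"y":0,"z":0,"twist":0},{"hand":5,"x":0,"y":0,"z":0,"twist":0},{"hand":5,"x":0,"y":0,"z":0,"twist":0},{"hand":5,"x":0,"y":0,"z":0,"twist":0},{"hand":5,"x":0,"y":0,"z":0,"twist":0}]'
python3 -c "
from h import *
go(429.7,190.4,21,195)"
```

```text
time_s: 12.68
ee_pos: [428.2, 190.9, 21.0]
eef_rot: [-0.264, 0.964, 0.0, 0.0]
contact_force: [-0.6, -0.2, 2.5]
finger_gap: 0.154
t 12.7 pos [428.2 190.9  21. ] F [-0.6 -0.2  2.5] gap 13.6 phi -149.3 tilt 0.03  tool d [-1.  -1.2  0. ] |d| 2 twist 15.7, d after twist [-1.3 -0.9  0. ]
```

```bash
python3 -m jog '[{"hand":5,"x":0,"y":0,"z":-8,"twist":0},{"hand":5,"x":0,"y":0,"z":-15,"twist":0},{"hand":5,"x":0,"y":0,"z":-20,"twist":3},{"hand":5,"x":0,"y":0,"z":-25,"twist":6},{"hand":5,"x":0,"y":0,"z":-25,"twist":5},{"hand":5,"x":0,"y":0,"z":-25,"twist":1.7},{"hand":5,"x":0,"y":0,"z":-20,"twist":0},{"hand":5,"x":0,"y":0,"z":-10,"twist":0},{"hand":5,"x":0,"y":0,"z":-5,"twist":0},{"hand":5,"x":0,"y":0,"z":0,"twist":0}]'
python3 - <<'E'
from h import *
for f,b in (("w1",(0,150,140,280)),("w2",(0,220,160,330)),("s0",(370,180,430,245))):
    s=load(f);u0,v0,u1,v1=b
    P=cloud(s)[v0:v1,u0:u1].reshape(-1,3);Q=P[(P[:,2]>62.5)&(P[:,2]<68)&(np.hypot(P[:,0]-685,P[:,1]+109)<52)]
    if len(Q)<10: print(f,len(Q));continue
    Q=Q[:,:2]
    # fit square ring centre/angle: |max-norm -30.5| min
    from scipy.optimize import least_squares
    def res(p):
        c,sn=np.cos(p[2]),np.sin(p[2]);D=Q-p[:2]
        a=np.abs(D@[c,sn]);b_=np.abs(D@[-sn,c]);return np.maximum(a,b_)-30.5
    best=min((least_squares(res,[685,-109,np.radians(t)],loss="soft_l1") for t in (5,15,25)),key=lambda r:r.cost)
    print(f,len(Q),best.x[:2].round(1),np.degrees(best.x[2]).round(1),"rms",np.sqrt((res(best.x)**2).mean()).round(2),"span",np.ptp(Q,axis=0))
for f in("t0","t1"):
    s=load(f);P=cloud(s)[115:160,340:380].reshape(-1,3);Q=P[(P[:,2]>61)&(P[:,2]<68)][:,:2]
    best=least_squares(res,[685,-109,np.radians(15)],loss="soft_l1");print(f,len(Q),best.x[:2].round(1),np.degrees(best.x[2]).round(1),np.sqrt((res(best.x)**2).mean()).round(2))
go(685,-109,175,195)
s=load("w2");cv2.imwrite("pics/c4.png",cv2.resize(s["img"][220:330,0:160,::-1],None,fx=4,fy=4,interpolation=2))
E
```

```text
time_s: 13.52
ee_pos: [428.5, 190.9, 174.5]
eef_rot: [-0.13, 0.992, 0.0, 0.001]
contact_force: [0.4, -0.0, -0.8]
finger_gap: 0.157
w1 1201 [ 683.2 -110.4] 14.5 rms 1.12 span [74.43150571 77.63014177]
w2 713 [ 683.8 -109.9] 14.7 rms 1.1 span [67.3518953  75.07156017]
s0 108 [ 684.9 -111.8] 14.4 rms 1.38 span [75.93628347 76.32468565]
t0 125 [ 684.6 -109.1] 14.4 1.15
t1 113 [ 684.3 -109.2] 14.4 1.17
t 13.5 pos [428.5 190.9 174.5] F [ 0.4 -0.  -0.8] gap 13.8 phi -165.1 tilt 0.10  tool d [-1.706e+02 -3.559e+02 -3.000e-01] |d| 395 twist -0.1, d after twist [-1.702e+02 -3.561e+02 -3.000e-01]
```

View pics/c4.png

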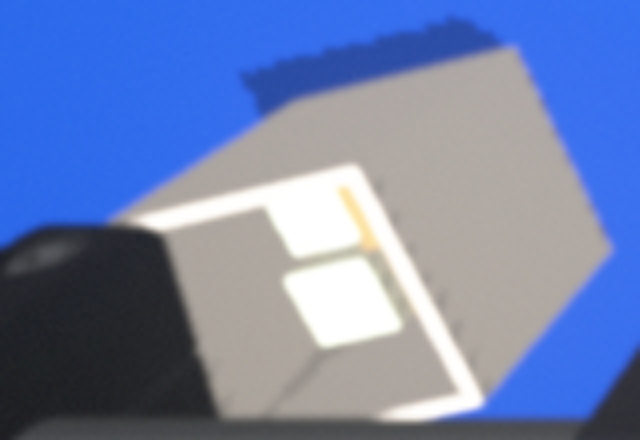

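```bash
python3 -m jog '[{"hand":5,"x":-5,"y":-10,"z":0,"twist":0.4},{"hand":5,"x":-10,"y":-21,"z":0,"twist":0},{"hand":5,"x":-15,"y":-31,"z":0,"twist":0},{"hand":5,"x":-17,"y":-36,"z":0,"twist":0},{"hand":5,"x":-17,"y":-36,"z":0,"twist":0},{"hand":5,"x":-17,"y":-36,"z":0,"twist":0},{"hand":5,"x":-17,"y":-36,"z":0,"twist":0},{"hand":5,"x":-17,"y":-36,"z":0,"twist":0},{"hand":5,"x":-17,"y":-36,"z":0,"twist":0},{"hand":5,"x":-15,"y":-31,"z":0,"twist":0},{"hand":5,"x":-12,"y":-25,"z":0,"twist":0},{"hand":5,"x":-8,"y":-15,"z":0,"twist":0},{"hand":5,"x":-3,"y":-7,"z":0,"twist":0},{"hand":5,"x":0,"y":0,"z":0,"twist":0},{"hand":5,"x":0,"y":0,"z":0,"twist":0},{"hand":5,"x":0,"y":0,"z":0,"twist":0}]'
python3 -c "
from h import *
go(683.4,-109.9,110,194.5)"
```

```text
time_s: 14.85
ee_pos: [681.1, -109.0, 173.2]
eef_rot: [-0.128, 0.992, 0.001, -0.001]
contact_force: [0.5, -0.1, -0.3]
finger_gap: 0.159
t 14.8 pos [ 681.1 -109.   173.2] F [ 0.5 -0.1 -0.3] gap 14.0 phi -165.3 tilt 0.13  tool d [-2.1 -1.6 63.2] |d| 63 twist 0.2, d after twist [-2.1 -1.6 63.2]
```

```bash
python3 -m jog '[{"hand":5,"x":-1,"y":-0.5,"z":10,"twist":0},{"hand":5,"x":-1,"y":-0.5,"z":20,"twist":0},{"hand":5,"x":0,"y":0,"z":20,"twist":0},{"hand":5,"x":0,"y":0,"z":13,"twist":0},{"hand":5,"x":0,"y":0,"z":0,"twist":0},{"hand":5,"x":0,"y":0,"z":0,"twist":0},{"hand":5,"x":0,"y":0,"z":0,"twist":0},{"hand":5,"x":0,"y":0,"z":0,"twist":0}]'
python3 -c "
from h import *
s=snap('side','s5');snap('wrist','w5')
go(683.4,-109.9,74,194.5)
reg(load('w5'),'held',(230,180,400,290),80,112)
cv2.imwrite('pics/c5.png',cv2.resize(s['img'][140:250,340:460,::-1],None,fx=5,fy=5,interpolation=2))
"
```

```text
time_s: 15.52
ee_pos: [685.3, -111.1, 112.1]
eef_rot: [-0.127, 0.992, -0.0, 0.001]
contact_force: [-1.1, 0.4, -0.3]
finger_gap: 0.153
t 15.6 pos [ 685.1 -111.4  111.9] F [-0.2 -0.3 -0.9] gap 14.1 phi -165.4 tilt 0.12  tool d [ 1.3  1.8 37.9] |d| 38 twist 0.1, d after twist [ 1.3  1.8 37.9]
held 7389 med z 107.0 ctr [ 676.  -114.7] size [46.9 67.3] long axis ang 104.6
```

View pics/c5.png

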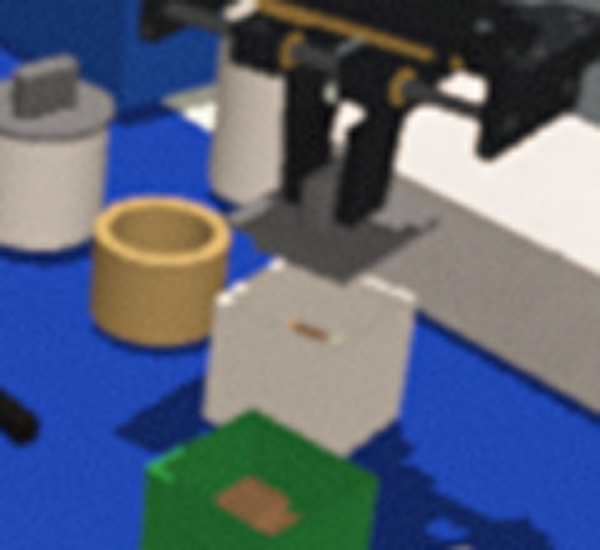

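View pics/w5.png

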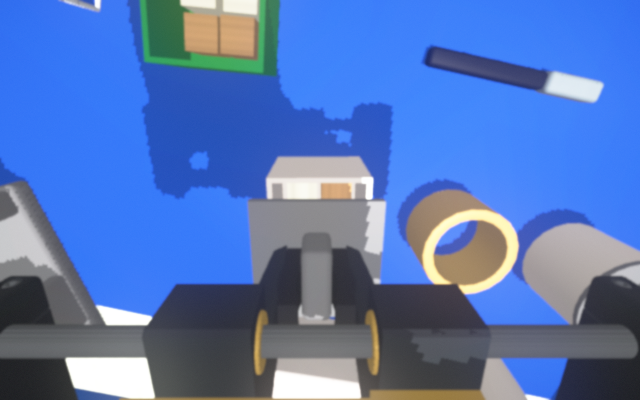

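Run:
```python
from h import *
s=load('w5');P=cloud(s)
st=status.get_state();M=R.from_quat(st["eef_rot"]).as_matrix()
def T(b,zl,zh):
    u0,v0,u1,v1=b;Q=P[v0:v1,u0:u1].reshape(-1,3);Q=Q[(Q[:,2]>zl)&(Q[:,2]<zh)]
    q=(Q-st["ee_pos"])@M; return q
q=T((230,180,400,290),104,110);print("lid y range",q[:,1].min(),q[:,1].max(),"x max",q[:,0].max())
q=T((255,150,385,198),62.5,67);print(len(q),"rim y range",q[:,1].min(),q[:,1].max(),"x max",np.sort(q[:,0])[-10:])
cv2.imwrite('pics/c6.png',cv2.resize(s['img'][150:210,240:400,::-1],None,fx=5,fy=5,interpolation=2))
```

```text
lid y range -34.6316271964528 32.64889204203673 x max 33.05836109429487
758 rim y range -31.335796954123833 32.69783421071921 x max [32.98319918 32.99812091 32.99991836 32.99997325 33.00778461 33.01494396
 33.01969861 33.02065969 33.0417879  33.04378511]
```

View pics/c6.png

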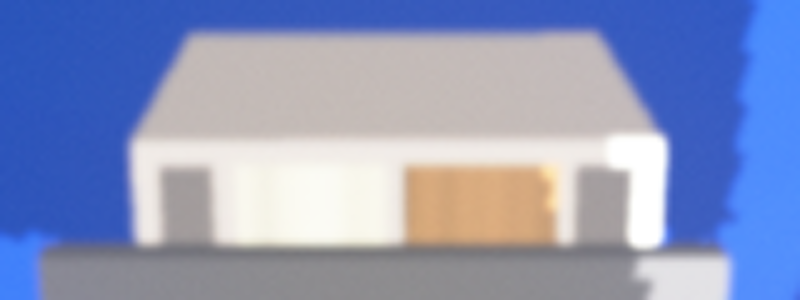

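Wrist view: tub rim edges and lid edges parallel; move +1.4, +1.7 in tool x, y, and lower.

```bash
python3 -m jog '[{"hand":5,"x":1.4,"y":1.7,"z":0,"twist":0},{"hand":5,"x":0,"y":0,"z":8,"twist":0},{"hand":5,"x":0,"y":0,"z":8,"twist":0},{"hand":5,"x":0,"y":0,"z":6,"twist":0},{"hand":5,"x":0,"y":0,"z":4,"twist":0},{"hand":5,"x":0,"y":0,"z":2,"twist":0},{"hand":5,"x":0,"y":0,"z":0,"twist":0},{"hand":5,"x":0,"y":0,"z":0,"twist":0}]'
python3 -c "
from h import *
go(683.6,-109.9,74,194.5)"
```

```text
time_s: 16.28
ee_pos: [682.6, -110.1, 82.6]
eef_rot: [-0.127, 0.992, 0.0, -0.0]
contact_force: [-0.1, 0.9, -0.1]
finger_gap: 0.153
t 16.3 pos [ 682.6 -110.1   82.6] F [-0.1  0.9 -0.1] gap 13.5 phi -165.4 tilt 0.01  tool d [-1.  -0.1  8.6] |d| 9 twist 0.1, d after twist [-1.  -0.1  8.6]
```

```bash
python3 -m jog '[{"hand":5,"x":-0.5,"y":0,"z":2,"twist":0},{"hand":5,"x":0,"y":0,"z":2,"twist":0},{"hand":5,"x":0,"y":0,"z":2,"twist":0},{"hand":5,"x":0,"y":0,"z":1,"twist":0},{"hand":5,"x":0,"y":0,"z":0,"twist":0},{"hand":5,"x":0,"y":0,"z":0,"twist":0}]'
python3 -c "
from h import *
go(683.6,-109.9,74,194.5)"
```

```text
time_s: 16.78
ee_pos: [683.0, -110.0, 75.6]
eef_rot: [-0.127, 0.992, 0.0, -0.0]
contact_force: [-0.1, 0.1, 0.3]
finger_gap: 0.16
t 16.8 pos [ 683.  -110.    75.6] F [-0.1  0.1  0.3] gap 14.1 phi -165.4 tilt 0.01  tool d [-0.6 -0.1  1.6] |d| 2 twist 0.1, d after twist [-0.6 -0.1  1.6]
```

```bash
python3 -m jog '[{"hand":5,"x":0,"y":0,"z":1,"twist":0},{"hand":5,"x":0,"y":0,"z":0.5,"twist":0},{"hand":5,"x":0,"y":0,"z":0.5,"twist":0},{"hand":5,"x":0,"y":0,"z":0.3,"twist":0},{"hand":5,"x":0,"y":0,"z":0,"twist":0}]'
python3 -c "
from h import *
go(683.6,-109.9,74,194.5)"
```

```text
time_s: 17.2
ee_pos: [683.1, -110.0, 74.1]
eef_rot: [-0.127, 0.992, -0.0, 0.0]
contact_force: [-2.5, -0.1, 5.2]
finger_gap: 0.158
t 17.2 pos [ 683.1 -110.    74.1] F [-2.5 -0.1  5.2] gap 13.9 phi -165.4 tilt 0.02  tool d [-0.5 -0.1  0.1] |d| 1 twist 0.1, d after twist [-0.5 -0.1  0.1]
```

```bash
python3 -m jog '[{"hand":5,"x":0,"y":0,"z":0,"twist":0},{"hand":25,"x":0,"y":0,"z":-0.6,"twist":0},{"hand":35,"x":0,"y":0,"z":0,"twist":0},{"hand":35,"x":0,"y":0,"z":0,"twist":0},{"hand":35,"x":0,"y":0,"z":0,"twist":0},{"hand":35,"x":0,"y":0,"z":-10,"twist":0},{"hand":35,"x":0,"y":0,"z":-20,"twist":0},{"hand":35,"x":8,"y":0,"z":-20,"twist":0},{"hand":35,"x":20,"y":0,"z":-20,"twist":4},{"hand":35,"x":30,"y":0,"z":-20,"twist":7},{"hand":35,"x":35,"y":0,"z":-10,"twist":7},{"hand":35,"x":35,"y":0,"z":0,"twist":7},{"hand":35,"x":25,"y":0,"z":0,"twist":7},{"hand":35,"x":12,"y":0,"z":0,"twist":7},{"hand":50,"x":0,"y":0,"z":0,"twist":2.5},{"hand":50,"x":0,"y":0,"z":0,"twist":0}]'
python3 -c "
from h import *
snap('side','s7');snap('top','t7')
go(450,-158.5,175,153)
cv2.imwrite('pics/c7.png',np.hstack([cv2.resize(x,None,fx=3.2,fy=3.2,interpolation=2) for x in (load('s7')['img'][140:250,340:460,::-1],load('t7')['img'][90:200,250:380,::-1])]))
"
```

```text
time_s: 18.53
ee_pos: [520.2, -114.1, 175.0]
eef_rot: [0.233, 0.972, -0.0, 0.0]
contact_force: [0.2, -0.3, 0.9]
finger_gap: 0.527
t 18.6 pos [ 521.4 -114.3  174.6] F [ 0.  -0.3 -0.6] gap 50.3 phi 153.2 tilt 0.10  tool d [ 43.7 -71.6  -0.5] |d| 84 twist 0.2, d after twist [ 43.5 -71.8  -0.5]
```

View pics/c7.png

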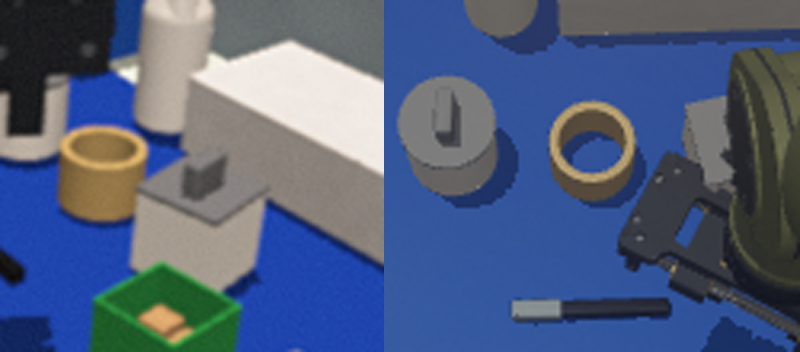

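Both lids sit flat. Now the grey oblong lid.

```bash
python3 -m jog '[{"hand":50,"x":6,"y":-10,"z":0,"twist":0},{"hand":50,"x":12,"y":-20,"z":0,"twist":0},{"hand":50,"x":13,"y":-21,"z":0,"twist":0},{"hand":50,"x":8,"y":-14,"z":0,"twist":0},{"hand":50,"x":4,"y":-6,"z":0,"twist":0},{"hand":50,"x":0,"y":0,"z":0,"twist":0},{"hand":50,"x":0,"y":0,"z":0,"twist":0},{"hand":50,"x":0,"y":0,"z":0,"twist":0}]'
python3 -c "
from h import *
s=snap('wrist','w8')
go(450,-158.5,21,153)
P=cloud(s)
reg(s,'fl',(240,110,400,240),13,18);reg(s,'bar',(240,110,400,240),36,45)"
```

```text
time_s: 19.3
ee_pos: [451.6, -157.6, 174.1]
eef_rot: [0.232, 0.973, 0.001, 0.001]
contact_force: [0.1, -0.1, -1.1]
finger_gap: 0.567
t 19.4 pos [ 451.5 -157.5  174.1] F [ 0.2  0.9 -0.4] gap 50.3 phi 153.1 tilt 0.11  tool d [  1.1  -1.8 153.1] |d| 153 twist 0.1, d after twist [  1.1  -1.8 153.1]
fl 4229 med z 16.2 ctr [ 450.2 -160.2] size [52.1 88.5] long axis ang 149.8
bar 599 med z 39.9 ctr [ 449.5 -159.9] size [13.9 35. ] long axis ang 149.7
```

View pics/w8.png

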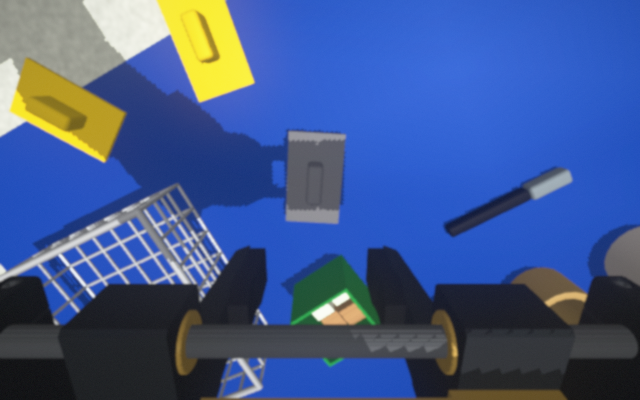

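```bash
python3 -m jog '[{"hand":50,"x":0.5,"y":-1.5,"z":15,"twist":3.2},{"hand":50,"x":0.5,"y":-1,"z":32,"twist":0},{"hand":50,"x":0,"y":0,"z":35,"twist":0},{"hand":50,"x":0,"y":0,"z":30,"twist":0},{"hand":50,"x":0,"y":0,"z":15,"twist":0},{"hand":50,"x":0,"y":0,"z":10,"twist":0},{"hand":50,"x":0,"y":0,"z":0,"twist":0},{"hand":50,"x":0,"y":0,"z":0,"twist":0},{"hand":50,"x":0,"y":0,"z":0,"twist":0}]'
python3 -c "
from h import *
go(450,-159.9,21,150)"
```

```text
time_s: 20.1
ee_pos: [448.9, -159.6, 37.5]
eef_rot: [0.26, 0.966, 0.0, 0.001]
contact_force: [0.0, -0.8, 0.3]
finger_gap: 0.568
t 20.1 pos [ 448.9 -159.6   37.5] F [ 0.  -0.8  0.3] gap 50.0 phi 149.9 tilt 0.08  tool d [-1.   0.3 16.5] |d| 17 twist -0.1, d after twist [-1.   0.3 16.5]
```

```bash
python3 -m jog '[{"hand":50,"x":-0.5,"y":0,"z":10,"twist":0},{"hand":50,"x":0,"y":0,"z":6,"twist":0},{"hand":40,"x":0,"y":0,"z":0,"twist":0},{"hand":20,"x":0,"y":0,"z":0,"twist":0},{"hand":5,"x":0,"y":0,"z":0,"twist":0},{"hand":5,"x":0,"y":0,"z":0,"twist":0},{"hand":5,"x":0,"y":0,"z":0,"twist":0},{"hand":5,"x":0,"y":0,"z":0,"twist":0},{"hand":5,"x":0,"y":0,"z":-8,"twist":0},{"hand":5,"x":0,"y":0,"z":-15,"twist":0},{"hand":5,"x":0,"y":0,"z":-25,"twist":0},{"hand":5,"x":0,"y":0,"z":-30,"twist":0},{"hand":5,"x":0,"y":0,"z":-30,"twist":0},{"hand":5,"x":0,"y":0,"z":-25,"twist":0},{"hand":5,"x":0,"y":0,"z":-10,"twist":0},{"hand":5,"x":0,"y":0,"z":-5,"twist":0},{"hand":5,"x":0,"y":0,"z":0,"twist":0}]'
python3 -c "
from h import *
go(493,-366,168,150)"
```

```text
time_s: 21.52
ee_pos: [448.7, -160.6, 170.3]
eef_rot: [0.26, 0.966, -0.0, 0.001]
contact_force: [0.4, -0.2, -1.0]
finger_gap: 0.157
t 21.5 pos [ 448.7 -160.6  170.3] F [ 0.4 -0.2 -1. ] gap 13.8 phi 149.8 tilt 0.13  tool d [-141.5 -155.3    2.5] |d| 210 twist -0.2, d after twist [-141.1 -155.7    2.5]
```

```bash
python3 -m jog '[{"hand":5,"x":-8,"y":-9,"z":0,"twist":0},{"hand":5,"x":-17,"y":-19,"z":0,"twist":0},{"hand":5,"x":-25,"y":-27,"z":0,"twist":0},{"hand":5,"x":-25,"y":-28,"z":0,"twist":0},{"hand":5,"x":-25,"y":-28,"z":0,"twist":0},{"hand":5,"x":-20,"y":-22,"z":0,"twist":0},{"hand":5,"x":-13,"y":-14,"z":0,"twist":0},{"hand":5,"x":-8,"y":-8,"z":5,"twist":0},{"hand":5,"x":0,"y":0,"z":15,"twist":0},{"hand":5,"x":0,"y":0,"z":20,"twist":0},{"hand":5,"x":0,"y":0,"z":15,"twist":0},{"hand":5,"x":0,"y":0,"z":0,"twist":0},{"hand":5,"x":0,"y":0,"z":0,"twist":0}]'
python3 -c "
from h import *
s=snap('side','s9')
go(493,-366,36,150)"
```

```text
time_s: 22.6
ee_pos: [491.7, -363.4, 112.5]
eef_rot: [0.259, 0.966, 0.001, -0.002]
contact_force: [-0.3, -0.7, 0.4]
finger_gap: 0.159
t 22.6 pos [ 492.5 -364.   113.5] F [ 0.  -0.2 -0.8] gap 13.5 phi 149.9 tilt 0.09  tool d [-1.5 -1.5 77.5] |d| 78 twist -0.1, d after twist [-1.5 -1.5 77.5]
```

View pics/s9.png

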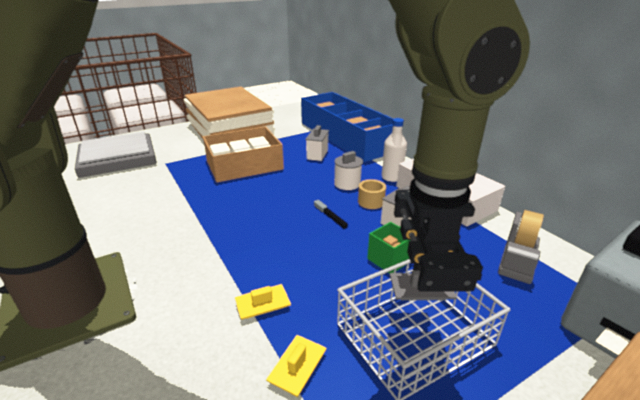

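The lid hangs over the basket's middle (420,283). Lower, release, withdraw.

```bash
python3 -m jog '[{"hand":5,"x":-1,"y":-1,"z":10,"twist":0},{"hand":5,"x":0,"y":0,"z":20,"twist":0},{"hand":5,"x":0,"y":0,"z":20,"twist":0},{"hand":5,"x":0,"y":0,"z":15,"twist":0},{"hand":5,"x":0,"y":0,"z":8,"twist":0},{"hand":5,"x":0,"y":0,"z":0,"twist":0},{"hand":5,"x":0,"y":0,"z":0,"twist":0}]'
python3 -c "
from h import *
go(493,-366,30,150)"
```

```text
time_s: 23.23
ee_pos: [493.2, -366.5, 41.3]
eef_rot: [0.26, 0.966, -0.0, 0.0]
contact_force: [0.6, 0.7, 0.1]
finger_gap: 0.158
t 23.2 pos [ 493.2 -366.5   41.3] F [0.6 0.7 0.1] gap 13.9 phi 149.9 tilt 0.03  tool d [ 0.4  0.3 11.3] |d| 11 twist -0.1, d after twist [ 0.4  0.3 11.3]
```

```bash
python3 -m jog '[{"hand":5,"x":0,"y":0,"z":7,"twist":0},{"hand":5,"x":0,"y":0,"z":5,"twist":0},{"hand":5,"x":0,"y":0,"z":0,"twist":0},{"hand":25,"x":0,"y":0,"z":0,"twist":0},{"hand":32,"x":0,"y":0,"z":0,"twist":0},{"hand":32,"x":0,"y":0,"z":0,"twist":0},{"hand":32,"x":0,"y":0,"z":0,"twist":0},{"hand":32,"x":0,"y":0,"z":-10,"twist":0},{"hand":32,"x":0,"y":0,"z":-25,"twist":0},{"hand":32,"x":0,"y":0,"z":-35,"twist":0},{"hand":32,"x":0,"y":0,"z":-35,"twist":0},{"hand":32,"x":0,"y":0,"z":-30,"twist":0},{"hand":32,"x":0,"y":0,"z":-20,"twist":0},{"hand":32,"x":15,"y":-15,"z":0,"twist":0},{"hand":32,"x":25,"y":-25,"z":0,"twist":0},{"hand":32,"x":25,"y":-25,"z":0,"twist":0},{"hand":32,"x":15,"y":-15,"z":0,"twist":0},{"hand":32,"x":0,"y":0,"z":0,"twist":0},{"hand":32,"x":0,"y":0,"z":0,"twist":0}]'
python3 - <<'E'
from h import *
go(493,-366,30,150)
s=snap('side','s10');s=snap('top','t10')
cv2.imwrite('pics/c10.png',cv2.resize(s['img'][80:280,160:520,::-1],None,fx=2.2,fy=2.2,interpolation=2))
reg(s,'round fl',(245,100,296,160),64,74);reg(s,'square fl',(335,105,385,165),64,74)
def tilt(b):
    P=cloud(s)[b[1]:b[3],b[0]:b[2]].reshape(-1,3);Q=P[(P[:,2]>62)&(P[:,2]<75)]
    A=np.c_[Q[:,:2]-Q[:,:2].mean(0),np.ones(len(Q))];print("plane",np.linalg.lstsq(A,Q[:,2],rcond=None)[0].round(3))
tilt((245,100,296,160));tilt((335,105,385,165))
E
```

```text
time_s: 24.82
ee_pos: [382.5, -396.2, 184.9]
eef_rot: [0.261, 0.965, -0.0, 0.0]
contact_force: [2.1, 0.3, -0.0]
finger_gap: 0.362
t 24.8 pos [ 382.5 -396.2  184.9] F [ 2.1  0.3 -0. ] gap 31.9 phi 149.7 tilt 0.05  tool d [-80.1  81.9 154.8] |d| 193 twist -0.3, d after twist [-80.5  81.5 154.8]
round fl 584 med z 68.1 ctr [690.2 113.7] size [73.8 74.1] long axis ang 94.3
square fl 605 med z 68.2 ctr [ 684.9 -109.2] size [69.3 67.7] long axis ang 14.3
plane [2.0000e-03 3.0000e-03 6.7975e+01]
plane [-8.0000e-03  3.0000e-03  6.8146e+01]
```

View pics/c10.png

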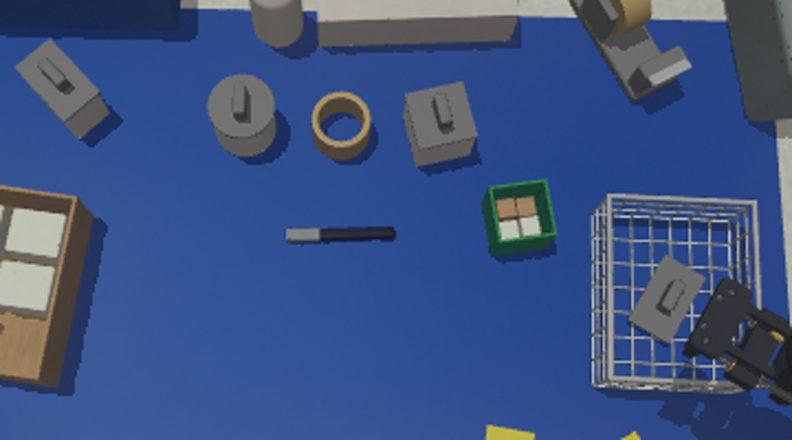

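View pics/s10.png

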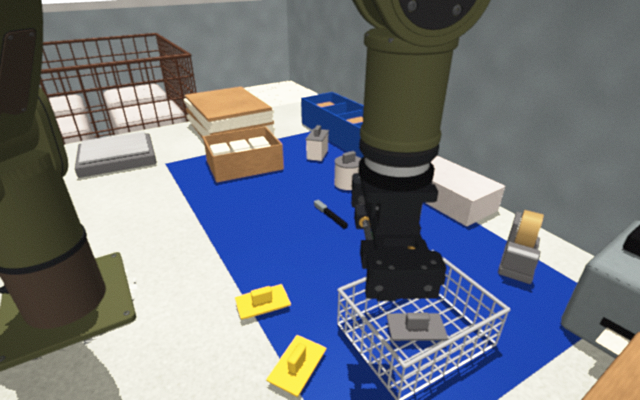

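Top and side views show both lids level, with flange tops at z≈68 mm (69 expected). The oblong lid is flat in the basket (top crop 668,298), the bystanders haven't moved and the arm is clear.

```bash
python3 -c "
from h import *
print(bot.close_job())"
```

```text
the job is handed in; nothing more can be done
None
```

The job is done and handed in at about 25 s. The round lid went on the round tub first, then the square lid on the square tub, and last the grey oblong lid into the wire basket.

- **Lids on the tubs:** In the last top-camera check both flanges lay level, tilted by less than 0.5°. Their tops measured about 68 mm against 69 mm expected, which is within the 2 mm calibration. I pushed each lid down until it met the rim, with at most about 5 N at the readings I took.
- **Oblong lid:** It lies flat on the basket floor, near the middle.
- **Everything else:** In the pictures the closed tub, tape roll, marker and green tub looked unmoved, and the yellow lids were still in place in the side view. The gripper was clear of everything at hand-in.
- **Checks:** None failed or disagreed. The views differed by only 1 to 3 mm in where they put the tubs.

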